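# Set the router lift's dial to the zero line and lock it

### The arm

A 7-joint arm with a two-finger parallel gripper is mounted at the origin on the work surface. World frame = base frame: x ahead of the robot, y to its left, z up, the work surface at z = 0. Lengths are in m, angles in rad, forces in N, time in s.
With the tool pointing down it reaches from about 0.4 to 0.85 m from the base axis. Payload 4.5 kg.
Tool frame: the origin (TCP) lies between the finger pads; the fingertips stand 11 mm ahead of it and the grasp point (between the pads) lies 8 mm behind it (r.tip_reach is the distance from the TCP to the fingertips, in m); x points along the fingers, y is the direction in which the jaws open and shut, and the axes are right-handed (so a half turn about x gives the same grasp; the last joint's range is limited). The gripper opens to 88 mm and grips with 3 to 60 N. Pads are 18 mm wide; open, the fingers measure 123 mm over their backs; the gripper's body (75 mm by 187 mm) begins 45 mm behind the grasp point.
Start: joints at [-1.227, 0.689, -0.195, 1.565, 0.157, 0.902, -0.215], TCP at [0.191, 0.595, 0.25] pointing down, gripper open.
Joint ranges: [-3.01, 3.01], [-0.46, 2.08], [-1.47, 1.51], [0.13, 2.56], [-1, 4.14], [0.04, 2.09], [-2.66, 2.66]. Speed limits (rad/s): [2.57, 2.57, 3.14, 3.14, 3.14, 3.14, 3.14].

### API

Orientations are given as a unit quaternion [x, y, z, w].
In Python, from plant import r gives the robot as it stands.
- The arm moves only by the tool drive_tool, never from a script. Its argument "deltas" is a list of rows, each a list of 3 entries, a list of its own where there are three numbers: the turn, a rotation vector about the tool's x, y, z in degrees, then the shift along the tool's x, y, z in cm, then the finger opening in cm, from 0 to 8.81. A call has 1 to 12 rows; each row shifts and turns the commanded pose from where the row before left it, along the tool's axes as they then stand; what a row does not reach is not made up. A row lasts 1/12 s, in which the tool goes at most 41.7 mm and 7.16 degrees, less where a joint would pass 70% of its speed; a pose out of reach is approached as far as the arm can. A call is refused whole if a number of a shift passes 4.17 or a number of a turn 7.16, either way. A call with a gripper value outside its range is refused whole. The fingers move at their own pace and stop on an object; "force" is the grip in N (left out, the last holds). Time passes only in rows, so rows that do not move let the fingers close. It gives the time, the measured TCP pose, the force and the opening at its end, in the units of the state.
- r.get_state(): the state, without advancing time (a new reading comes with each control period).
- r.snapshot(name): name is "side" or "top" or "wrist"; returns a dict with "color" (400x640x3 uint8, red, green, blue), "fov_y" (degrees; the focal length in pixels is half the picture's height over the tangent of half this angle, whatever the lens; pixels are square), "cx", "cy" (the principal point, pixels), "extrinsics" (4x4, takes a point from world to camera coordinates); the wrist camera has in their place "tool_from_camera" (4x4, takes a point from camera to tool coordinates, whose origin is the TCP and whose axes are the tool frame's). Camera axes: x right, y up, looking along -z (the intrinsics and any distortion apply to the point x, -y, -z); pixel columns grow to the right and rows downward; lengths in m; the calibration is good to about 2 mm. The wrist camera is an equidistant fisheye: a pixel r from the principal point sees the ray r / f radians off the axis. A picture is of the moment at which its call begins: read the wrist's pose just before it. There is no depth.
- r.finish_job(): hands the job in, once; it reports no verdict.
The state is a dict: "clock": time; "q": joint angles; "qd": joint speeds; "joint_torque": joint torques, N m; "tool_pos": TCP position; "eef_rot": TCP orientation; "contact_force": force on the tool from outside, world axes, zero at the start; "moment": the same for the moment, N m; "opening": opening from 0.0 (shut) to 1.0 (fully open).
Only numpy, scipy, OpenCV 4.12 (cv2) and the standard library are available. Lean on these libraries where they do the work, as an engineer would, in place of code of your own. Each camera call takes 0.05 s, during which the arm holds its last target. There are 200 camera calls.

### The job

Bring the router table's cutter up to its set height: with a fingertip, push the handle of the lift's crank disc round clockwise (seen from above), by less than one turn, until the index line on the disc lines up with the long arrow-headed line on the scale ring around it, and do not shift the ring. Then push the clamp lever in until it is fully home, so that the lift is locked. Push only: pinch, pick up and force nothing, and leave the loose things lying about where they are.

Things in the scene. Friction and masses are not known exactly. Their poses are not given: they have to be found in the camera images.
- router: fixed router table: grey top 610 x 460 x 28 mm with a flush aluminium plate 298 x 235 mm in its middle and a fence 80 mm high on its +y side (face 135 mm from the centre). Origin: centre of the underside; x along the fence, z up; plate's face 28 mm up. In its frame (x, y, mm): dial axis (-75, 0), cutter (45, 0) 28 mm tall and 19 across, clamp lever pivot (72, -85).
- dial_axis (a point): centre of the lift dial, on its vertical axis, at the disc's upper face (9 mm above the plate). A dark crank disc 91 mm across turns inside an aluminium scale ring 120 mm across whose upper face is 8 mm above the plate; a hub 28 mm across rises 5 mm above the disc's centre.
- crank (a joint): angle of the crank disc (rad), growing clockwise seen from above (cutter rises 1.6 mm a turn). At 0 the index line points along the router's +x. Starts between -2.2 and -1.0. Stays where it is left; turning takes about 0.2 N m (6 N on the handle). Anticlockwise it meets the lift's bottom stop at -2.6.
- index_line (a point): outer end of the index line, the one white line (25 x 3 mm, radial) on the dark disc, at the disc's rim 45.5 mm from the axis, diametrically opposite the handle
- ring (a joint): angle of the scale ring (rad), counted as the crank's: at 0 its arrow-headed line points along the router's +x, growing clockwise. Between -0.3 and 0.5. The lines meet when joint crank = joint ring. The ring is held by friction (0.35 N m), is already set and must stay.
- zero_line (a point): inner end of the ring's long black line with an arrow head pointing to the axis (11 mm long, the only one of its kind; the 23 others are plain, 5 mm long, every 15 degrees), 45.5 mm from the axis, at the disc's height. Aligned means that point index_line meets this point.
- handle (a point): middle of the crank's handle, 34 mm from the dial axis, opposite the index line: an upright black handle 21 mm across that revolves freely on its pin; it stands from 14 to 72 mm above the plate, this point 42 mm above the plate
- lock_pivot (a point): on the vertical axis of the clamp lever's hub (25 mm across, 30 mm tall), 24 mm above the plate
- lock_tip (a point): centre of the clamp lever's ball end (19 mm across), 64 mm from the pivot and 26 mm above the plate; between hub and ball the arm is a level black bar 15 mm thick, its axis 26 mm above the plate
- lock (a joint): angle of the clamp lever (rad): 0 = fully home (locked) against its stop, arm along the router's -x; at angle a the arm is turned a anticlockwise from there (seen from above), standing out to the router's -y side. Starts open, 0.9 to 1.3. Stays where it is left; takes about 0.2 N m (4 N near the ball) to swing.
- setup_block: loose steel setup block with six holes, 50 x 25 x 75 mm, standing on the table; origin at the centre of its underside. Leave alone.
- brass_bar: loose brass height bar, 100 x 12.7 x 12.7 mm, lying on the table; origin at the centre of its underside. Leave alone.
- spanner: loose steel collet spanner, 190 mm long, lying flat; origin at the centre of its underside. Leave alone.
- push_block: loose wooden push block with a bow handle, 200 x 75 x 97 mm, standing on the bench beside the router table; origin at the centre of its underside. Leave alone.

How it is judged:
On the way, in this order (a step that is already met when the one before it is completed fails the run):
1. the index line is brought to the arrow-headed line and stops there (distance between index_line and zero_line below 0.0035 m and velocity of joint crank between -0.1 and 0.1 rad/s and value of joint crank below 2 rad), for 0.3 s.
2. after that the clamp lever is pushed fully home (value of joint lock below 0.08 rad), for 0.2 s.
At the end, for the whole second after the job is handed in: The index line's end is within 3.5 mm (4.4 degrees) of the arrow-headed line, reached within the first turn; the clamp lever is within 0.08 rad (5 mm at its ball) of its stop; the ring has not shifted by 3 mm (distance between index_line and zero_line below 0.0035 m and value of joint crank below 2 rad and value of joint lock below 0.08 rad and distance of zero_line from where it was at the start of the episode below 0.003 m); the robot touches nothing.
It fails at once if the scale ring is shifted (3 mm or more) (distance of zero_line from where it was at the start of the episode above 0.003 m).
It fails at once if the crank handle, the lever or another part of the router table is pinched or forced (over 35 N from the fingers) (contact force between the fingers and router above 35 N).
It fails at once if a loose thing is moved or lifted (by 10 mm) (distance of any of setup_block, brass_bar, spanner, push_block from where it was at the start of the episode above 0.01 m).
It also fails if it takes over 54 s, if anything falls off the work surface, if the arm or the gripper's body presses on something with over 40 N, if the wrist force passes 120 N, or if a joint passes its speed limit or range.

## Working session

There is one attempt and no reset: what is moved stays moved. The work goes in short steps, Python scripts to look and compute and a tool call to move; the robot and the scene stay as the last step left them, time stands still between calls to the robot, and variables do not carry over. Pictures are saved under pics/ and viewed, about 8 in all and at most 12, crops included, and the job is handed in when it is done.

Besides the shell and the picture viewer there is one more tool, called after "Call:" as name([rows], argument=value, ...), one row to a line, values as JSON. drive_tool: Moves the arm, as the interface text tells. Its arguments: {"type":"object","properties":{"deltas":{"type":"array","items":{"type":"array"}},"force":{"type":"number"}},"required":["deltas"]}

```bash
ls; mkdir -p pics; cat > h.py <<'E'
import numpy as np, cv2
from scipy.spatial.transform import Rotation as R
from plant import r
def snap(n):
    st=r.get_state(); s=r.snapshot(n); s['st']=st
    s['f']=s['color'].shape[0]/2/np.tan(np.radians(s['fov_y']/2)); return s
def T(st):
    M=np.eye(4);M[:3,:3]=R.from_quat(st['eef_rot']).as_matrix();M[:3,3]=st['tool_pos'];return M
def ray(s,u,v):
    x,y=u-s['cx'],v-s['cy'];f=s['f']
    if 'tool_from_camera' in s:
        rr=np.hypot(x,y)+1e-9;t=rr/f
        d=np.array([np.sin(t)*x/rr,-np.sin(t)*y/rr,-np.cos(t)]);C=T(s['st'])@s['tool_from_camera']
    else:
        d=np.array([x/f,-y/f,-1]);C=np.linalg.inv(s['extrinsics'])
    return C[:3,3],C[:3,:3]@d
def onz(s,u,v,z):
    o,d=ray(s,u,v);return o+d*(z-o[2])/d[2]
def proj(s,p):
    E=np.linalg.inv(T(s['st'])@s['tool_from_camera']) if 'tool_from_camera' in s else s['extrinsics']
    q=E[:3,:3]@p+E[:3,3];x,y,z=q[0],-q[1],-q[2]
    if 'tool_from_camera' in s:
        h=np.hypot(x,y);k=np.arctan2(h,z)/h*s['f']
    else:k=s['f']/z
    return np.array([s['cx']+k*x,s['cy']+k*y])
def save(s,name,crop=None,k=1):
    im=s['color'][:,:,::-1]
    if crop: a,b,c,d=crop; im=im[b:d,a:c]
    cv2.imwrite('pics/'+name,cv2.resize(im,None,fx=k,fy=k,interpolation=cv2.INTER_CUBIC))
E
python3 - <<'E'
from h import *
for n in ['top','side','wrist']:
    s=snap(n);save(s,n+'0.png')
    print(n,s['fov_y'],s['cx'],s['cy'],s['f'])
    import pickle;pickle.dump(s,open(n+'.pkl','wb'))
    if n!='wrist':print(np.linalg.inv(s['extrinsics']).round(3))
    else:print(s['tool_from_camera'].round(3))
print(r.get_state(),r.tip_reach)
a=cv2.imread('pics/top0.png')
E
```

```text
pics
top 54.371754283656415 315.93146562792464 203.04571634862194 389.3939701204121
[[-0.014  0.992 -0.128  0.47 ]
 [-1.    -0.016 -0.015 -0.128]
 [-0.017  0.127  0.992  0.863]
 [ 0.     0.     0.     1.   ]]
side 49.84872871811338 328.85811441251343 206.54035545808836 430.38379567199183
[[-0.992  0.101 -0.072  0.505]
 [-0.123 -0.716  0.687  0.458]
 [ 0.018  0.69   0.723  0.686]
 [ 0.     0.     0.     1.   ]]
wrist 65.70646984690485 317.21300318141164 202.03720136247017 309.70691628693146
[[ 0.001  0.312 -0.95  -0.134]
 [ 1.    -0.002  0.     0.001]
 [-0.001 -0.95  -0.312 -0.081]
 [ 0.     0.     0.     1.   ]]
{'clock': 0.15, 'q': array([-1.22723385,  0.68976822, -0.19451393,  1.56610709,  0.15729822,
        0.90247109, -0.21508509]), 'qd': array([ 1.39806241e-03, -3.68366103e-03, -9.60204893e-04, -3.81691796e-03,
        6.97643338e-04,  1.95190309e-03,  8.92436519e-05]), 'joint_torque': array([-1.61508273e-03, -5.27862096e+01, -1.26847364e+00, -1.53585720e+01,
       -5.24784462e-02,  3.98565564e-03,  1.25683091e-04]), 'tool_pos': array([0.19041838, 0.5948037 , 0.2491078 ]), 'eef_rot': array([ 0.10857467,  0.69868325, -0.10953755,  0.69860917]), 'contact_force': array([-0.3244155 ,  0.05324992, -0.32183917]), 'moment': array([-0.00754724,  0.04350534,  0.01105468]), 'opening': 0.99891077197782} 0.011
```

View pics/top0.png

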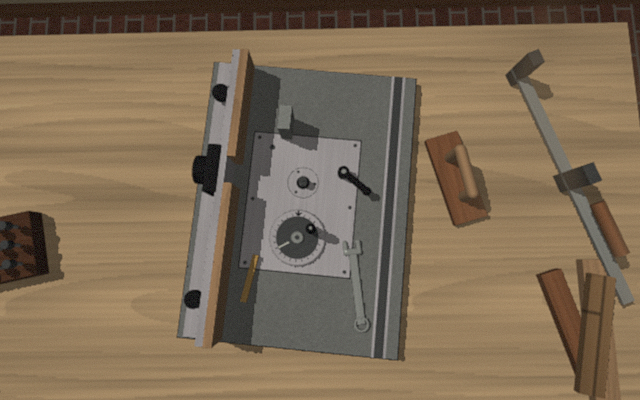

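View pics/side0.png

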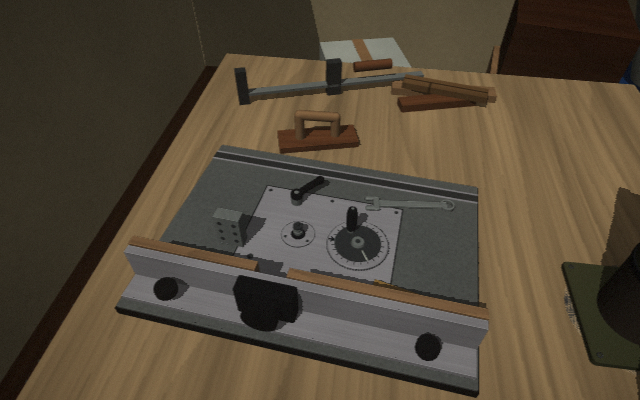

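Top view: dial hub near (297,237), index line pointing to lower-left (278,246), handle top (311,229), cutter (303,182), clamp lever hub (344,172) with ball (372,195), and the spanner jaw (353,248) beside the dial. The side view agrees. Next I get the router pose and zoomed crops.

```bash
python3 - <<'E'
from h import *
import pickle
t=pickle.load(open('top.pkl','rb'));s=pickle.load(open('side.pkl','rb'))
a=cv2.resize(t['color'][100:300,230:400,::-1],None,fx=3.4,fy=3.4,interpolation=cv2.INTER_CUBIC)
cv2.imwrite('pics/topc.png',a[:, :].copy())
# plate mask
g=cv2.cvtColor(t['color'],cv2.COLOR_RGB2GRAY)
print('grey plate/top',g[160,270],g[210,345],g[110,340],g[300,300])
m=(g>(g[210,345].astype(int)+g[110,340])/2).astype(np.uint8);m[:125]=0;m[285:]=0;m[:,:236]=0;m[:,368:]=0
m=cv2.morphologyEx(m,cv2.MORPH_OPEN,np.ones((7,7)))
c=max(cv2.findContours(m,0,2)[0],key=cv2.contourArea)
rc=cv2.boxPoints(cv2.minAreaRect(cv2.convexHull(c)));print(rc)
P=np.array([onz(t,u,v,.028)[:2] for u,v in rc]);print(P.round(4),P.mean(0),np.linalg.norm(P-np.roll(P,1,0),axis=1))
for n,u,v,z in [('hub',297,237,.042),('cut',303,182,.056),('lpiv',344,172,.058),('ball',374,195,.06),('spanner',353,248,.03),('spanjaw',345,241,.03),('handletop',311,229,.1),('idx',278,246,.037),('zero',298,214,.037)]:
    print(n,onz(t,u,v,z).round(4))
print(T(r.get_state()).round(3))
E
```

```text
grey plate/top 82 147 92 94
[[254.87814 269.2918 ]
 [259.8055  136.25208]
 [358.81784 139.91919]
 [353.89047 272.95892]]
[[ 0.4381  0.0167]
 [ 0.7288  0.0075]
 [ 0.7163 -0.2112]
 [ 0.4277 -0.1928]] [ 0.57773971 -0.09494126] [0.20970249 0.29087708 0.21906432 0.28919608]
hub [ 0.5045 -0.0742  0.042 ]
cut [ 0.6191 -0.0886  0.056 ]
lpiv [ 0.6386 -0.1752  0.058 ]
ball [ 0.5885 -0.2362  0.06  ]
spanner [ 0.48   -0.1921  0.03  ]
spanjaw [ 0.495  -0.1755  0.03  ]
handletop [ 0.5173 -0.1055  0.1   ]
idx [ 0.4863 -0.0335  0.037 ]
zero [ 0.5536 -0.0764  0.037 ]
[[-0.     0.305  0.952  0.19 ]
 [-0.001  0.952 -0.305  0.595]
 [-1.    -0.001  0.     0.249]
 [ 0.     0.     0.     1.   ]]
```

View pics/topc.png

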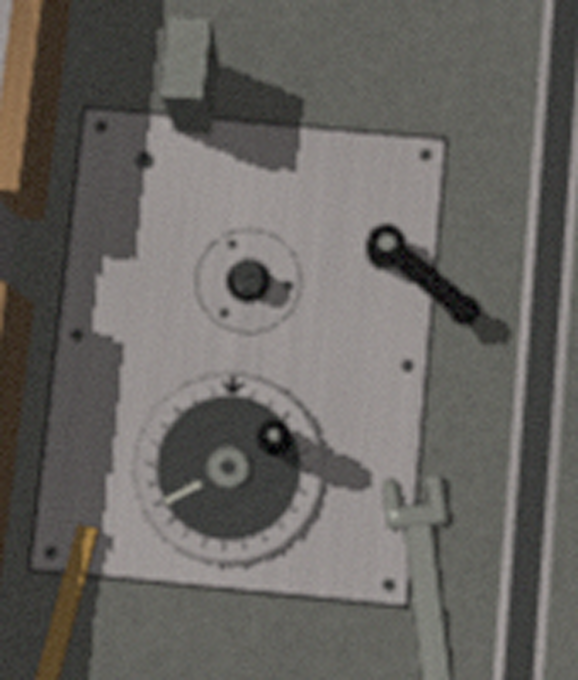

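The crop shows the index line's outer end at (168,502), hub (228,467), the arrow at (233,390), handle top (274,436), lever hub (386,243), and ball (464,309). The spanner jaw (390,480) and brass bar end (90,530) lie outside the handle's path.

```bash
cat > pose.py <<'E'
from h import *
import pickle
t=pickle.load(open('top.pkl','rb'))
C=lambda u,v,z:onz(t,u/3.4+230,v/3.4+100,z)
K=[((86,107),(-149,0),),]
pts=[(86,107,149,117.5,28),(446,138,149,-117.5,28),(406,605,-149,-117.5,28),(31,570,-149,117.5,28),(228,467,-75,0,42),(248,280,45,0,56),(386,243,72,-85,58)]
W=np.array([C(u,v,z/1e3)[:2] for u,v,_,_,z in pts]);L=np.array([[x,y] for _,_,x,y,_ in pts])/1e3
H=(L-L.mean(0)).T@(W-W.mean(0));yaw=np.arctan2(H[0,1]-H[1,0],H[0,0]+H[1,1])
c,s_=np.cos(yaw),np.sin(yaw);Rr=np.array([[c,-s_],[s_,c]]);o=W.mean(0)-Rr@L.mean(0)
r2w=lambda p:Rr@np.array(p)/1e3+o
w2r=lambda p:(np.array(p)[:2]-o)@Rr*1e3
ax=r2w((-75,0));pv=r2w((72,-85))
ang=lambda p,c0:np.degrees(-np.arctan2(*(w2r(p)-w2r(c0))[::-1]))
E
python3 - <<'E'
from pose import *
print('yaw',np.degrees(yaw),'o',o,'res mm',((W-(L@Rr.T+o))*1e3).round(1).tolist())
print('axis',ax,'pivot',pv)
print('crank idx',ang(C(168,502,.037),ax),'via handle',ang(C(274,436,.1),ax)-180,'r',np.linalg.norm(w2r(C(274,436,.1))-w2r(ax)))
print('ring',ang(C(233,390,.037),ax),np.linalg.norm(w2r(C(233,390,.037))-w2r(ax)))
b=C(464,309,.028+.0355);print('ball',b,'lever ang',180-ang(b,pv),np.linalg.norm(b[:2]-pv)*1e3)
E
```

```text
yaw -6.24393538327819 o [ 0.57765363 -0.08277692] res mm [[1.4, -0.2], [1.7, -0.5], [0.7, 0.3], [-0.3, 0.0], [0.7, 0.3], [-4.0, -0.8], [-0.2, 0.9]]
axis [ 0.50309854 -0.0746198 ] pivot [ 0.63998178 -0.17510353]
crank idx -124.24573806613468 via handle -123.8082016298338 r 33.95296577720851
ring -2.913276884286918 49.0156142695132
ball [ 0.59681934 -0.22043679  0.0635    ] lever ang 52.64913367903635 62.59473382909846
```

Call:
drive_tool([
  [[-6.3, 0, 0], [0, 0, 0], 0],
  [[-6.3, 0, 0], [0, 0, 0], 0],
  [[-6.3, 0, 0], [0, 0, 0], 0],
  [[-6.3, 0, 0], [0, 0, 0], 0],
  [[-6.3, 0, 0], [0, 0, 0], 0],
  [[-6.3, 0, 0], [0, 0, 0], 0],
  [[-6.3, 0, 0], [0, 0, 0], 0],
  [[0, 0, 0], [0, 0, 2], 0],
  [[0, 0, 0], [0, 0, 3], 0],
  [[0, 0, 0], [0, 0, 3], 0],
  [[0, 0, 0], [0, 0, 3], 0],
  [[0, 0, 0], [0, 0, 3], 0],
], force=20)

```text
clock: 1.15
tool_pos: [0.3174, 0.6575, 0.2494]
eef_rot: [-0.161, 0.689, 0.161, 0.688]
contact_force: [0.2, 1.3, 0.1]
opening: 0.117
```

Call:
drive_tool([
  [[0, 0, 0], [0, 0, 3], 0],
  [[0, 0, 0], [0, 0, 3], 0],
  [[0, 0, 0], [0, 0, 3], 0],
  [[0, 0, 0], [0, 0, 3], 0],
  [[0, 0, 0], [0, 0, 3], 0],
  [[0, 0, 0], [0, 0, 3], 0],
  [[0, 0, 0], [0, 0, 3], 0],
  [[0, 0, 0], [0, 0, 3], 0],
  [[0, 0, 0], [0, 0, 3], 0],
  [[0, 0, 0], [0, 0, 3], 0],
  [[0, 0, 0], [0, 0, 3], 0],
  [[0, 0, 0], [0, 0, 3], 0],
])

```text
clock: 2.15
tool_pos: [0.5571, 0.7236, 0.2294]
eef_rot: [-0.14, 0.665, 0.18, 0.711]
contact_force: [0.7, -0.5, -0.4]
opening: 0.005
```

Call:
drive_tool([
  [[0, 0, 0], [0, 0, 3], 0],
  [[0, 0, 0], [0, 0, 3], 0],
  [[0, 0, 0], [0, 0, 3], 0],
  [[0, 0, 0], [0, 0, 3], 0],
  [[0, 0, 0], [0, 0, 3], 0],
  [[0, 0, 0], [0, 0, 3], 0],
  [[0, 0, 0], [0, 0, 3], 0],
  [[0, 0, 0], [0, 0, 2], 0],
  [[0, 0, 0], [0, 0, 0], 0],
  [[0, 0, 0], [0, 0, 0], 0],
])

```text
clock: 2.98
tool_pos: [0.6553, 0.7008, 0.2261]
eef_rot: [-0.109, 0.621, 0.208, 0.748]
contact_force: [-1.0, -0.2, 0.7]
opening: 0.004
```

```bash
cat > go.py <<'E'
from pose import *
def plan(pos,my,n=1):
    """turn (deg) and shift (cm) in the present tool axes to TCP pos with -y tool axis at world angle my, pointing down"""
    M=T(r.get_state());a=np.radians(my);y=-np.array([np.cos(a),np.sin(a),0]);x=np.array([0,0,-1.]);G=np.c_[x,y,np.cross(x,y)]
    rv=R.from_matrix(M[:3,:3].T@G).as_rotvec(degrees=True)
    d=np.array(pos)-M[:3,3]
    print('turn first',rv.round(2),'| then shift in goal axes',(G.T@d*100).round(2),'| shift in present axes',(M[:3,:3].T@d*100).round(2))
E
python3 -c "
from go import *
plan([.556,-.085,.25],208);plan([.4,.3,.25],208);print(r.get_state()['q'].round(2))"
```

```text
turn first [ 87.69   5.16 -13.44] | then shift in goal axes [ -2.39 -45.66  64.72] | shift in present axes [-17.51 -65.24 -41.44]
turn first [ 87.69   5.16 -13.44] | then shift in goal axes [ -2.39 -41.36  23.4 ] | shift in present axes [-12.97 -24.02 -38.97]
[-0.9   1.36  0.98  0.14 -0.99  1.48  1.24]
```

Call:
drive_tool([
  [[0, 0, 0], [-0.5, 0, -3], 0],
  [[0, 0, 0], [-0.5, 0, -3], 0],
  [[0, 0, 0], [-0.5, 0, -3], 0],
  [[0, 0, 0], [-0.5, 0, -3], 0],
  [[0, 0, 0], [-0.5, 0, -3], 0],
  [[0, 0, 0], [-0.5, 0, -3], 0],
  [[0, 0, 0], [-0.5, 0, -3], 0],
  [[0, 0, 0], [-0.5, 0, -3], 0],
  [[0, 0, 0], [-0.5, 0, -3], 0],
  [[0, 0, 0], [0, 0, -1], 0],
])

```text
clock: 3.82
tool_pos: [0.4317, 0.5983, 0.2161]
eef_rot: [-0.107, 0.622, 0.212, 0.746]
contact_force: [0.1, 0.7, 0.6]
opening: 0.005
```

```bash
python3 -c "
from go import *
plan([.45,.45,.25],290);plan([.45,.45,.25],208);print(r.get_state()['q'].round(2),r.get_state()['tool_pos'],T(r.get_state()).round(2))"
```

```text
turn first [ 6.22 11.44 -6.61] | then shift in goal axes [ -3.39 -14.56  -3.35] | shift in present axes [ -5.76 -13.63  -3.97]
turn first [ 87.82   4.75 -13.8 ] | then shift in goal axes [-3.39 -5.34 13.95] | shift in present axes [ -5.76 -13.63  -3.97]
[-1.42  0.96  0.9   1.5  -0.98  0.89  1.78] [0.43166033 0.59826633 0.21612199] [[ 0.14 -0.45  0.88  0.43]
 [ 0.18  0.89  0.42  0.6 ]
 [-0.97  0.1   0.2   0.22]
 [ 0.    0.    0.    1.  ]]
```

Call:
drive_tool([
  [[3.1, 5.7, -3.3], [-1.5, -3, -1], 0],
  [[3.1, 5.7, -3.3], [-1.5, -3, -1], 0],
  [[7, 0, 0], [0, -3, -1], 0],
  [[7, 0, 0], [0, 0, 0], 0],
  [[7, 0, 0], [0, 0, 0], 0],
  [[7, 0, 0], [0, 0, 0], 0],
  [[7, 0, 0], [0, 0, 0], 0],
  [[7, 0, 0], [0, 0, 0], 0],
  [[7, 0, 0], [0, 0, 0], 0],
  [[7, 0, 0], [0, 0, 0], 0],
  [[7, 0, 0], [0, 0, 0], 0],
  [[7, 0, 0], [0, 0, 0], 0],
])

```text
clock: 4.82
tool_pos: [0.4413, 0.5012, 0.2379]
eef_rot: [0.303, 0.638, -0.298, 0.642]
contact_force: [-0.1, 0.5, 0.2]
opening: 0.003
```

```bash
python3 -c "
from go import *
plan([.556,-.085,.25],208);print(r.get_state()['q'].round(2),r.get_state()['tool_pos'])"
```

```text
turn first [11.7   0.05 -0.48] | then shift in goal axes [ -1.21 -17.39  57.14] | shift in present axes [ -1.35 -28.61  52.43]
[-1.39  1.03  1.15  1.48 -0.97  1.26  0.56] [0.44130082 0.50121737 0.23788273]
```

Call:
drive_tool([
  [[5.9, 0, 0], [0, 0, 0], 0],
  [[5.9, 0, 0], [0, 0, 0], 0],
  [[0, 0, 0], [-0.1, -0.87, 2.86], 0],
  [[0, 0, 0], [-0.1, -0.87, 2.86], 0],
  [[0, 0, 0], [-0.1, -0.87, 2.86], 0],
  [[0, 0, 0], [-0.1, -0.87, 2.86], 0],
  [[0, 0, 0], [-0.1, -0.87, 2.86], 0],
  [[0, 0, 0], [-0.1, -0.87, 2.86], 0],
  [[0, 0, 0], [-0.1, -0.87, 2.86], 0],
  [[0, 0, 0], [-0.1, -0.87, 2.86], 0],
  [[0, 0, 0], [-0.1, -0.87, 2.86], 0],
  [[0, 0, 0], [-0.1, -0.87, 2.86], 0],
])

```text
clock: 5.82
tool_pos: [0.5001, 0.2067, 0.2478]
eef_rot: [0.366, 0.605, -0.36, 0.609]
contact_force: [0.6, 0.2, -0.9]
opening: 0.008
```

Call:
drive_tool([
  [[0, 0, 0], [0, -0.87, 2.86], 0],
  [[0, 0, 0], [0, -0.87, 2.86], 0],
  [[0, 0, 0], [0, -0.87, 2.86], 0],
  [[0, 0, 0], [0, -0.87, 2.86], 0],
  [[0, 0, 0], [0, -0.87, 2.86], 0],
  [[0, 0, 0], [0, -0.87, 2.86], 0],
  [[0, 0, 0], [0, -0.87, 2.86], 0],
  [[0, 0, 0], [0, -0.87, 2.86], 0],
  [[0, 0, 0], [0, 0, 0], 0],
])

```text
clock: 6.57
tool_pos: [0.5476, -0.0339, 0.2488]
eef_rot: [0.367, 0.601, -0.364, 0.609]
contact_force: [-0.5, -0.9, 0.2]
opening: -0.001
```

```bash
python3 -c "
from go import *
plan([.556,-.085,.25],208);plan([.556,-.085,.061],208);print(r.get_state()['q'].round(2),r.get_state()['tool_pos'])"
```

```text
turn first [-0.25  0.37 -0.6 ] | then shift in goal axes [-0.12 -1.65  4.91] | shift in present axes [-0.1  -1.63  4.91]
turn first [-0.25  0.37 -0.6 ] | then shift in goal axes [18.78 -1.65  4.91] | shift in present axes [18.8  -1.83  4.79]
[-0.57  0.83  1.07  1.84 -0.87  1.01  1.35] [ 0.54758001 -0.03391349  0.24882209]
```

Call:
drive_tool([
  [[0, 0.4, -0.6], [0, -0.8, 2.45], 0],
  [[0, 0, 0], [0, -0.8, 2.45], 0],
  [[0, 0, 0], [3, 0, 0], 0],
  [[0, 0, 0], [3, 0, 0], 0],
  [[0, 0, 0], [0, 0, 0], 0],
])

```text
clock: 6.98
tool_pos: [0.5533, -0.0756, 0.183]
eef_rot: [0.364, 0.612, -0.362, 0.602]
contact_force: [-1.1, 1.4, -0.1]
opening: 0.005
```

```bash
python3 -c "
from go import *
s=snap('wrist');save(s,'w1.png');pickle.dump(s,open('w1.pkl','wb'))
plan([.556,-.085,.061],208)
th=np.radians(56+6.24)
print('pred axis',proj(s,[*ax,.042]),'handle top',proj(s,[*(ax+.034*np.array([np.cos(th),-np.sin(th)])),.1]),'pivot',proj(s,[*pv,.058]),'cutter',proj(s,[*r2w((45,0)),.028]))
"
```

```text
turn first [ 0.19 -0.6   0.23] | then shift in goal axes [12.43 -0.25  0.84] | shift in present axes [12.43 -0.2   0.97]
pred axis [269.65218365 168.7167433 ] handle top [259.74810317 227.11779165] pivot [344.99323392 316.54577281] cutter [371.23248266 231.63419288]
```

View pics/w1.png

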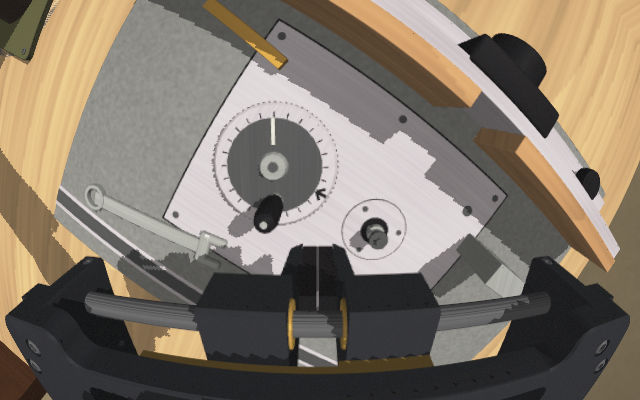

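Wrist view: hub (273,165), handle top (263,227), index line end (273,118) and arrow tip (316,190). All are within about 3 px of prediction, so I can descend.

```bash
python3 -c "
from go import *
s=pickle.load(open('w1.pkl','rb'))
h=onz(s,273,166,.042)[:2];print('axis here',h,'from top',ax)
print('crank',ang(onz(s,273,118,.037),h),'ring',ang(onz(s,316.5,190,.037),h), np.linalg.norm(onz(s,316.5,190,.037)[:2]-h),'handle',ang(onz(s,263,227,.1),h),np.linalg.norm(onz(s,263,227,.1)[:2]-h))
a=(h+ax)/2
for th in [56,70,90,110,130,150,165,173]:
  f=np.radians(-th-6.24);p=a+.034*np.array([np.cos(f),np.sin(f)]);d=np.array([np.sin(f),-np.cos(f)])
  print(th,'push dir',(-th-96.24)%360,'TCP at 28mm behind',(p-.028*d).round(4))
"
```

```text
axis here [ 0.50472505 -0.07090049] from top [ 0.50309854 -0.0746198 ]
crank -124.0608578113641 ring -3.2319781629189834 0.04641000789702045 handle 56.94887475235703 0.036384201524878194
56 push dir 207.76 TCP at 28mm behind [ 0.5445 -0.0898]
70 push dir 193.76 TCP at 28mm behind [ 0.5392 -0.0991]
90 push dir 173.76 TCP at 28mm behind [ 0.5281 -0.1096]
110 push dir 153.76 TCP at 28mm behind [ 0.514  -0.1156]
130 push dir 133.76 TCP at 28mm behind [ 0.4987 -0.1165]
150 push dir 113.75999999999999 TCP at 28mm behind [ 0.4841 -0.1121]
165 push dir 98.75999999999999 TCP at 28mm behind [ 0.4746 -0.1056]
173 push dir 90.75999999999999 TCP at 28mm behind [ 0.4703 -0.1012]
```

Call:
drive_tool([
  [[0, 0, 0], [3, 0, 0.5], 0],
  [[0, 0, 0], [3, 0, 0.4], 0],
  [[0, 0, 0], [3, 0, 0], 0],
  [[0, 0, 0], [2.6, 0, 0], 0],
  [[0, 0, 0], [0, 0, 0], 0],
  [[0, 0, 0], [0, 0, 0], 0],
])

```text
clock: 7.53
tool_pos: [0.5598, -0.0858, 0.0722]
eef_rot: [0.364, 0.608, -0.363, 0.605]
contact_force: [0.4, -0.1, 1.2]
opening: -0.003
```

```bash
python3 -c "
from go import *
plan([.5437,-.0916,.061],208);print(r.get_state()['tool_pos'],r.get_state()['contact_force'])"
```

```text
turn first [ 0.13 -0.34  0.02] | then shift in goal axes [ 1.12 -1.69 -0.24] | shift in present axes [ 1.12 -1.69 -0.24]
[ 0.55978952 -0.0857645   0.07219563] [ 0.35967886 -0.08220227  1.20384817]
```

Call:
drive_tool([
  [[0, 0, 0], [0.6, 0, -0.2], 0],
  [[0, 0, 0], [0.5, -0.3, 0], 0],
  [[0, 0, 0], [0, -0.5, 0], 0],
  [[0, 0, 0], [0, -0.4, 0], 0],
  [[0, 0, 0], [0, -0.3, 0], 0],
  [[0, 0, 0], [0, -0.2, 0], 0],
  [[0, 0, 0], [0, 0, 0], 0],
])

```text
clock: 8.12
tool_pos: [0.5445, -0.0922, 0.0608]
eef_rot: [0.365, 0.607, -0.363, 0.605]
contact_force: [3.3, 2.5, 0.4]
opening: 0.007
```

```bash
python3 -c "
from go import *
plan([.5437,-.0896,.061],208);print(r.get_state()['tool_pos'],r.get_state()['contact_force'])"
```

```text
turn first [ 0.08 -0.26 -0.08] | then shift in goal axes [-0.02  0.06 -0.27] | shift in present axes [-0.02  0.06 -0.27]
[ 0.54446042 -0.09222587  0.06083189] [3.31338542 2.5154469  0.41711089]
```

Contact was made at the expected distance (about 4 N). Now I sweep along the arc.

Call:
drive_tool([
  [[0, 0, 0], [0, 0, -0.2], 0],
  [[5, 0, 0], [0, -0.31, 0.23], 0],
  [[5, 0, 0], [0, -0.31, 0.23], 0],
  [[5, 0, 0], [0, -0.31, 0.23], 0],
  [[5, 0, 0], [0, -0.31, 0.23], 0],
  [[5, 0, 0], [0, -0.31, 0.23], 0],
  [[5, 0, 0], [0, -0.31, 0.23], 0],
  [[0, 0, 0], [0, 0, 0], 0],
])

```text
clock: 8.78
tool_pos: [0.5296, -0.11, 0.0608]
eef_rot: [0.51, 0.491, -0.509, 0.49]
contact_force: [5.1, 0.3, 0.3]
opening: 0.006
```

```bash
python3 -c "
from go import *
f=np.radians(-86-6.24);a=ax+[.0008,.0018];p=a+.034*np.array([np.cos(f),np.sin(f)]);d=np.array([np.sin(f),-np.cos(f)])
plan([*(p-.028*d),.061],178);print(r.get_state()['tool_pos'],r.get_state()['contact_force'],r.get_state()['q'].round(2))"
```

```text
turn first [-0.18 -0.12  0.03] | then shift in goal axes [-0.02  0.09 -0.21] | shift in present axes [-0.02  0.09 -0.22]
[ 0.52960247 -0.1100035   0.06076133] [5.06311948 0.28623388 0.32181323] [-0.16  0.96  0.49  1.97 -0.99  0.48  1.04]
```

Call:
drive_tool([
  [[5, 0, 0], [0, -0.31, 0.15], 0],
  [[5, 0, 0], [0, -0.31, 0.15], 0],
  [[5, 0, 0], [0, -0.31, 0.2], 0],
  [[5, 0, 0], [0, -0.31, 0.23], 0],
  [[5, 0, 0], [0, -0.31, 0.23], 0],
  [[5, 0, 0], [0, -0.31, 0.23], 0],
  [[0, 0, 0], [0, 0, 0], 0],
])

```text
clock: 9.37
tool_pos: [0.5081, -0.1179, 0.0608]
eef_rot: [-0.619, -0.342, 0.619, -0.341]
contact_force: [4.4, -2.9, -0.3]
opening: 0.008
```

Call:
drive_tool([
  [[5, 0, 0], [0, -0.31, 0.23], 0],
  [[5, 0, 0], [0, -0.31, 0.23], 0],
  [[5, 0, 0], [0, -0.31, 0.23], 0],
  [[5, 0, 0], [0, -0.31, 0.23], 0],
  [[5, 0, 0], [0, -0.31, 0.23], 0],
  [[5, 0, 0], [0, -0.31, 0.23], 0],
  [[0, 0, 0], [0, 0, 0], 0],
])

```text
clock: 9.95
tool_pos: [0.4844, -0.1153, 0.0607]
eef_rot: [-0.686, -0.169, 0.687, -0.17]
contact_force: [2.5, -4.7, -0.1]
opening: 0.007
```

```bash
python3 -c "
from go import *
f=np.radians(-146-6.24);a=ax+[.0008,.0018];p=a+.034*np.array([np.cos(f),np.sin(f)]);d=np.array([np.sin(f),-np.cos(f)])
plan([*(p-.028*d),.061],118);print(r.get_state()['tool_pos'],r.get_state()['contact_force'],r.get_state()['q'].round(2))
for n in ['side','top']:
  s=snap(n);pickle.dump(s,open(n+'2.pkl','wb'))
  u,v=proj(s,np.array([*a,.037])).astype(int);save(s,n+'2.png',(u-60,v-45,u+60,v+45),6)
  print(n,u,v)
"
```

```text
turn first [-0.25  0.15  0.02] | then shift in goal axes [-0.03 -0.05 -0.31] | shift in present axes [-0.03 -0.05 -0.31]
[ 0.48437962 -0.1153324   0.06073556] [ 2.49376396 -4.66668445 -0.10711028] [-0.07  0.9   0.35  2.09 -0.99  0.32  0.04]
side 357 241
top 296 237
```

View pics/side2.png

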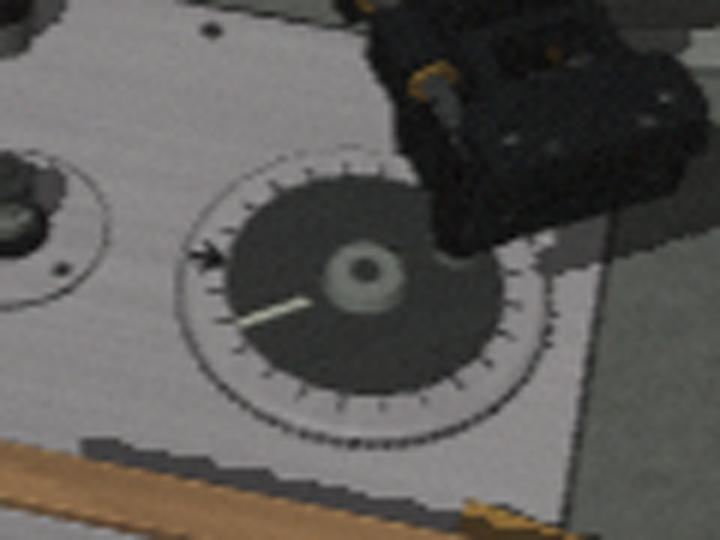

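Side crop: index end at (240,324), hub (364,270), arrow tip (227,261). The index is about two ticks short of the arrow.

```bash
cat > meas.py <<'E'
from go import *
def m(s,idx,arr,hub,off):
    P=[onz(s,p[0]/6+off[0],p[1]/6+off[1],z) for p,z in [(idx,.037),(arr,.037),(hub,.042)]]
    print('crank',ang(P[0],P[2]),'ring',ang(P[1],P[2]),'r',[np.linalg.norm((q-P[2])[:2]).round(4) for q in P[:2]],'axis',P[2][:2],'gap mm',np.linalg.norm(P[0]-P[1])*1e3)
E
python3 -c "
from meas import *
s=pickle.load(open('side2.pkl','rb'))
m(s,(240,324),(227,261),(364,268),(297,196))
"
```

```text
crank -39.12877428373275 ring -5.0417803847285265 r [np.float64(0.0444), np.float64(0.0443)] axis [ 0.50356675 -0.07177025] gap mm 25.98134941735867
```

Call:
drive_tool([
  [[5, 0, 0], [0, -0.31, 0.17], 0],
  [[5, 0, 0], [0, -0.31, 0.17], 0],
  [[5, 0, 0], [0, -0.31, 0.17], 0],
  [[5, 0, 0], [0, -0.31, 0.17], 0],
  [[5, 0, 0], [0, -0.31, 0.17], 0],
  [[0, 0, 0], [0, 0, 0], 0],
  [[0, 0, 0], [0, 0, 0], 0],
])

```text
clock: 10.63
tool_pos: [0.4708, -0.1029, 0.0607]
eef_rot: [-0.705, -0.018, 0.708, -0.018]
contact_force: [0.5, -5.5, 2.5]
opening: 0.009
```

```bash
python3 -c "
from meas import *
s=snap('side');pickle.dump(s,open('side3.pkl','wb'));save(s,'side3.png',(297,196,417,286),6)
print(T(r.get_state()).round(4),r.get_state()['contact_force'])
"
```

```text
[[-4.200e-03  5.200e-02 -9.986e-01  4.709e-01]
 [ 1.000e-04 -9.986e-01 -5.200e-02 -1.028e-01]
 [-1.000e+00 -3.000e-04  4.200e-03  6.070e-02]
 [ 0.000e+00  0.000e+00  0.000e+00  1.000e+00]] [ 0.18350826 -5.09186189  3.00330451]
```

View pics/side3.png

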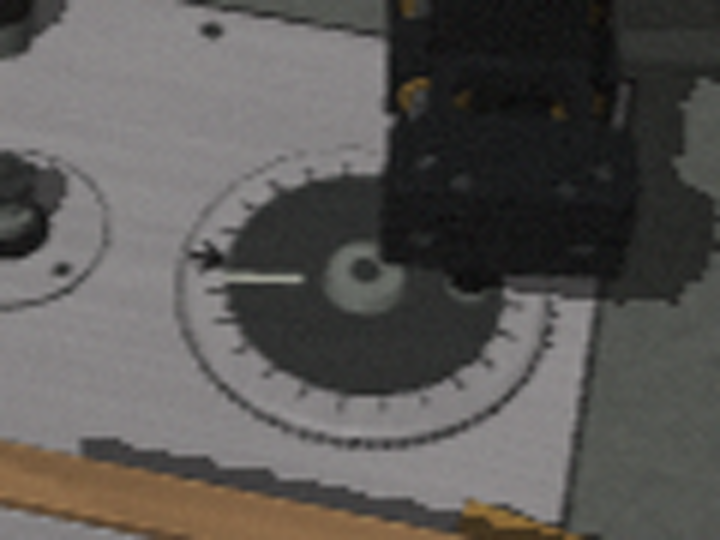

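Now the index end is at (229,278) and the arrow tip at about (227,260), with the ring unmoved.

```bash
python3 -c "
from meas import *
s=pickle.load(open('side3.pkl','rb'))
m(s,(229,278),(227,260),(364,268),(297,196))
# axis from disc outline: fitted ellipse of dark disc in first picture
e=pickle.load(open('side.pkl','rb'))
# line fits: direction of white line and arrow shaft in router frame
for a,b,n in [((303,279),(229,278),'white'),((192,252),(222,258),'arrow')]:
  A,B=[w2r(onz(s,p[0]/6+297,p[1]/6+196,.037)) for p in (a,b)];d=(B-A)*(1 if n=='white' else -1);print(n,np.degrees(-np.arctan2(d[1],d[0])))
"
```

```text
crank -14.21247362599529 ring -4.50678095886751 r [np.float64(0.0432), np.float64(0.0443)] axis [ 0.50356675 -0.07177025] gap mm 7.487512690704994
white -13.118969454769779
arrow 0.41297699990984843
```

Call:
drive_tool([
  [[2, 0, 0], [0, -0.12, 0.09], 0],
  [[2, 0, 0], [0, -0.12, 0.09], 0],
  [[2, 0, 0], [0, -0.12, 0.09], 0],
  [[2, 0, 0], [0, -0.12, 0.09], 0],
  [[0, 0, 0], [0, 0, 0], 0],
  [[0, 0, 0], [0, 0, 0], 0],
])

```text
clock: 11.18
tool_pos: [0.4671, -0.0978, 0.0607]
eef_rot: [-0.705, 0.031, 0.708, 0.031]
contact_force: [-1.0, -5.5, 2.9]
opening: 0.001
```

```bash
python3 -c "
from meas import *
s=snap('side');pickle.dump(s,open('side4.pkl','rb' if 0 else 'wb'));save(s,'side4.png',(322,226,372,261),14)
print(r.get_state()['tool_pos'],r.get_state()['contact_force'])
"
```

```text
[ 0.46708124 -0.09779887  0.06065536] [-0.60338306 -5.41048264  2.62950422]
```

View pics/side4.png

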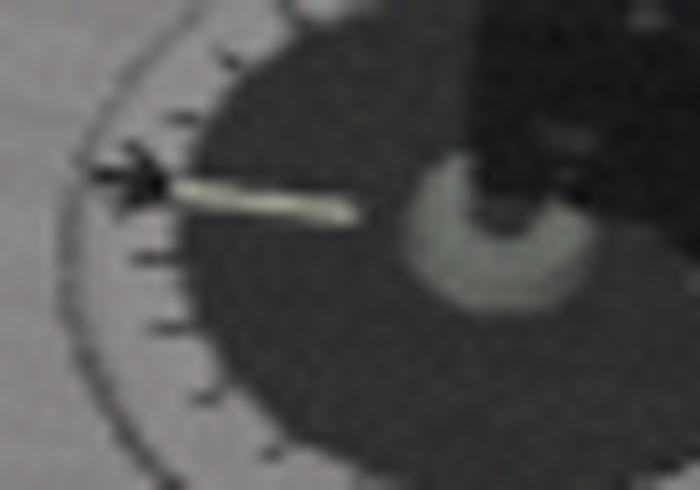

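The index line points straight at the arrow: line end (180,190), arrow tip about (170,187), so about 1° off. I back the finger off and lift it.

Call:
drive_tool([
  [[0, 0, 0], [0, 0.5, 0], 0],
  [[0, 0, 0], [0, 1.5, 0], 0],
  [[0, 0, 0], [0, 2, 0], 0],
  [[0, 0, 0], [-2, 0, 0], 0],
  [[0, 0, 0], [-3, 0, 0], 0],
  [[0, 0, 0], [-3, 0, 0], 0],
  [[0, 0, 0], [-2, 0, 0], 0],
  [[-7, 0, 0], [0, 0, 0], 0],
  [[-7, 0, 0], [0, 0, 0], 0],
  [[-7, 0, 0], [0, 0, 0], 0],
  [[-7, 0, 0], [0, 0, 0], 0],
  [[-7, 0, 0], [0, 0, 0], 0],
])

```text
clock: 12.23
tool_pos: [0.4639, -0.135, 0.16]
eef_rot: [-0.681, -0.188, 0.684, -0.184]
contact_force: [-0.0, 0.6, -0.3]
opening: 0.005
```

```bash
python3 -c "
from meas import *
s=snap('side');pickle.dump(s,open('side5.pkl','wb'));save(s,'side5.png',(297,196,417,286),6)
print(r.get_state()['tool_pos'],r.get_state()['contact_force'],r.get_state()['q'].round(2))
b=C(464,309,.0635)[:2];d=np.array([np.cos(np.radians(136.4)),np.sin(np.radians(136.4))])
plan([*(b-.042*d),.15],136.4)
print('push block corners',[onz(t,u,v,.03).round(3)[:2] for u,v in [(425,142),(455,226)]],'handle',onz(t,458,150,.095),onz(t,470,198,.095))
"
```

```text
[ 0.46387487 -0.13521614  0.16015774] [-0.64919237 -0.09887384  0.15903911] [-0.04  0.7   0.39  2.08 -0.58  0.47 -0.25]
turn first [-15.62   0.06   0.47] | then shift in goal axes [ 1.02 19.7  -3.  ] | shift in present axes [ 0.85 18.18 -8.2 ]
push block corners [array([ 0.708, -0.355]), array([ 0.523, -0.41 ])] handle [ 0.67194494 -0.40288584  0.095     ] [ 0.57419863 -0.42062027  0.095     ]
```

View pics/side5.png

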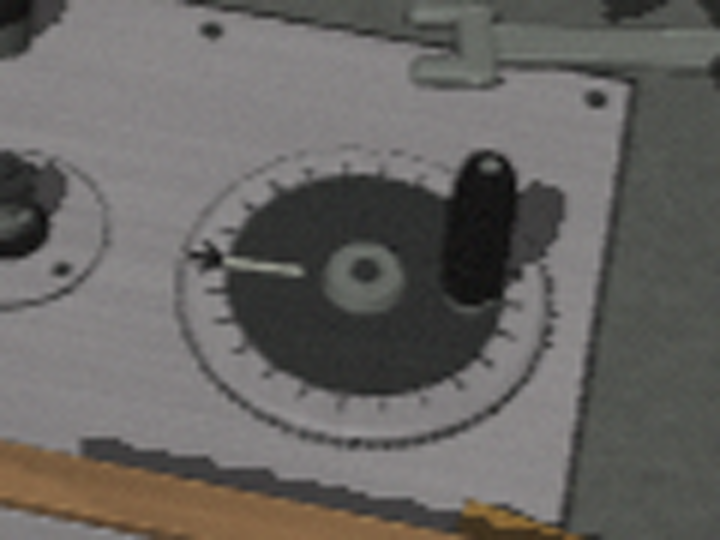

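The crank stays aligned: line end (228,260), arrow tip (226,260), ring at the same pixels as before. Now the lever.

Call:
drive_tool([
  [[-5.2, 0, 0], [0, 0, 0], 0],
  [[-5.2, 0, 0], [0, 0, 0], 0],
  [[-5.2, 0, 0], [0, 0, 0], 0],
  [[0, 0, 0], [0, 2.5, -0.4], 0],
  [[0, 0, 0], [0, 2.5, -0.4], 0],
  [[0, 0, 0], [0, 2.5, -0.4], 0],
  [[0, 0, 0], [0, 2.5, -0.4], 0],
  [[0, 0, 0], [0, 2.5, -0.4], 0],
  [[0, 0, 0], [0, 2.5, -0.4], 0],
  [[0, 0, 0], [0, 2.5, -0.3], 0],
  [[0, 0, 0], [0, 2.2, -0.3], 0],
  [[0, 0, 0], [0, 0, 0], 0],
])

```text
clock: 13.28
tool_pos: [0.6288, -0.2546, 0.1585]
eef_rot: [-0.651, -0.275, 0.653, -0.273]
contact_force: [0.0, -1.2, -0.5]
opening: 0.007
```

```bash
python3 -c "
from meas import *
s=snap('wrist');save(s,'w6.png');pickle.dump(s,open('w6.pkl','wb'))
b=C(464,309,.0635)[:2];d=np.array([np.cos(np.radians(136.4)),np.sin(np.radians(136.4))])
plan([*(b-.042*d),.056],136.4);print('pred ball top',proj(s,np.array([*b,.0635])),'pivot',proj(s,np.array([*pv,.058])),r.get_state()['q'].round(2))
"
```

```text
turn first [-0.85  0.03  0.36] | then shift in goal axes [10.22 -0.23 -0.28] | shift in present axes [10.23 -0.17 -0.28]
pred ball top [258.4070992  207.18887391] pivot [254.91341802 127.25869159] [ 0.12  0.9   0.39  1.49 -0.41  0.84 -0.12]
```

View pics/w6.png

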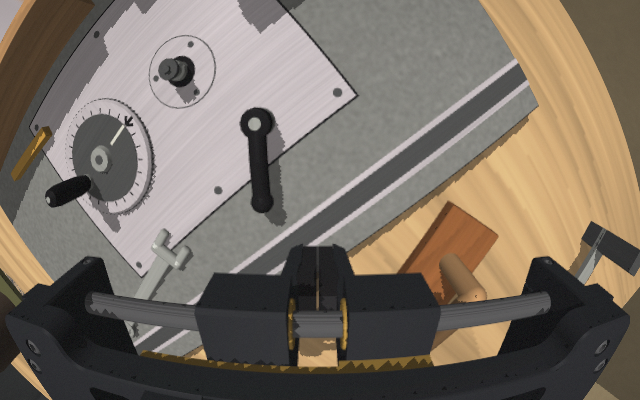

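Ball end (262,201) and pivot (255,124) are within a few px of prediction, the finger is on the lever's open side, and the push block is clear. The crank index line still points at the arrow. I descend.

Call:
drive_tool([
  [[-0.8, 0, 0], [2.5, 0, -0.3], 0],
  [[0, 0, 0], [3, 0, -0.3], 0],
  [[0, 0, 0], [3, 0, 0], 0],
  [[0, 0, 0], [1.7, 0, 0], 0],
  [[0, 0, 0], [0, -0.5, 0], 0],
  [[0, 0, 0], [0, -0.4, 0], 0],
  [[0, 0, 0], [0, -0.3, 0], 0],
  [[0, 0, 0], [0, -0.3, 0], 0],
  [[0, 0, 0], [0, 0, 0], 0],
])

```text
clock: 14.08
tool_pos: [0.6199, -0.2365, 0.0589]
eef_rot: [-0.65, -0.281, 0.65, -0.277]
contact_force: [0.4, -0.1, 0.8]
opening: 0.002
```

```bash
python3 -c "
from meas import *
for L in [52.6,0]:
  f=np.radians(180+L-6.24);p=pv+.061*np.array([np.cos(f),np.sin(f)]);d=np.array([np.sin(f),-np.cos(f)])
  plan([*(p-.027*d),.056],np.degrees(np.arctan2(d[1],d[0])))
"
```

```text
turn first [ 0.12 -0.08  0.25] | then shift in goal axes [ 0.29 -0.09  0.27] | shift in present axes [ 0.29 -0.09  0.27]
turn first [5.272e+01 4.000e-02 2.700e-01] | then shift in goal axes [ 0.29 -3.62  4.77] | shift in present axes [ 0.32 -5.99  0.01]
```

Call:
drive_tool([
  [[0, 0, 0], [0.2, -0.1, 0.2], 0],
  [[5, 0, 0], [0, -0.53, 0.21], 0],
  [[5, 0, 0], [0, -0.53, 0.21], 0],
  [[5, 0, 0], [0, -0.53, 0.21], 0],
  [[5, 0, 0], [0, -0.53, 0.21], 0],
  [[5, 0, 0], [0, -0.53, 0.21], 0],
  [[5, 0, 0], [0, -0.53, 0.21], 0],
  [[5, 0, 0], [0, -0.53, 0.21], 0],
  [[5, 0, 0], [0, -0.53, 0.21], 0],
  [[0, 0, 0], [0, 0, 0], 0],
])

```text
clock: 14.92
tool_pos: [0.5825, -0.2105, 0.0561]
eef_rot: [-0.705, -0.04, 0.707, -0.038]
contact_force: [-1.1, -1.7, 1.4]
opening: 0.006
```

```bash
python3 -c "
from meas import *
for L in [12.6,0]:
  f=np.radians(180+L-6.24);p=pv+.061*np.array([np.cos(f),np.sin(f)]);d=np.array([np.sin(f),-np.cos(f)])
  plan([*(p-.027*d),.056],np.degrees(np.arctan2(d[1],d[0])))
print(r.get_state()['contact_force'])
"
```

```text
turn first [-0.05  0.21  0.11] | then shift in goal axes [ 0.01 -0.18 -0.  ] | shift in present axes [ 0.01 -0.18 -0.  ]
turn first [12.55  0.22  0.09] | then shift in goal axes [ 0.01 -1.44  0.77] | shift in present axes [ 0.02 -1.57  0.44]
[-1.13092378 -1.68851262  1.4115072 ]
```

Call:
drive_tool([
  [[4, 0, 0], [0, -0.43, 0.17], 0],
  [[4, 0, 0], [0, -0.43, 0.17], 0],
  [[4, 0, 0], [0, -0.43, 0.17], 0],
  [[0, 0, 0], [0, -0.1, 0], 0],
  [[0, 0, 0], [0, 0, 0], 0],
])

```text
clock: 15.33
tool_pos: [0.5767, -0.1969, 0.0559]
eef_rot: [-0.705, 0.032, 0.708, 0.034]
contact_force: [-2.7, -3.4, 1.3]
opening: 0.003
```

Call:
drive_tool([
  [[0, 0, 0], [0, -0.1, 0], 0],
  [[0, 0, 0], [0, 0, 0], 0],
])

```text
clock: 15.5
tool_pos: [0.5771, -0.1957, 0.0558]
eef_rot: [-0.705, 0.032, 0.708, 0.035]
contact_force: [-4.0, -3.9, 1.2]
opening: 0.007
```

```bash
python3 -c "
from meas import *
s=snap('wrist');pickle.dump(s,open('w7.pkl','wb'));save(s,'w7.png')
s=snap('side');pickle.dump(s,open('side7.pkl','wb'));save(s,'side7.png',(260,165,360,235),7)
f=np.radians(180-6.24);p=pv+.061*np.array([np.cos(f),np.sin(f)]);d=np.array([np.sin(f),-np.cos(f)])
plan([*(p-.027*d),.056],np.degrees(np.arctan2(d[1],d[0])))
print(r.get_state()['contact_force'])
"
```

```text
turn first [0.78 0.27 0.17] | then shift in goal axes [-0.02 -0.03  0.08] | shift in present axes [-0.02 -0.03  0.08]
[-2.69254178 -3.73670439  2.83916589]
```

Call:
drive_tool([
  [[0, 0, 0], [0, -0.1, 0], 0],
  [[0, 0, 0], [0, -0.1, 0], 0],
  [[0, 0, 0], [0, 0, 0], 0],
])

```text
clock: 15.85
tool_pos: [0.5775, -0.1933, 0.0557]
eef_rot: [-0.705, 0.032, 0.708, 0.035]
contact_force: [-3.5, -3.1, 1.1]
opening: 0.004
```

Call:
drive_tool([
  [[0, 0, 0], [0, -0.1, 0], 0],
  [[0, 0, 0], [0, 0, 0], 0],
])

```text
clock: 16.02
tool_pos: [0.5778, -0.192, 0.0556]
eef_rot: [-0.705, 0.032, 0.708, 0.035]
contact_force: [-3.1, -3.9, 1.3]
opening: 0.003
```

Call:
drive_tool([
  [[0, 0, 0], [0, -0.1, 0], 0],
  [[0, 0, 0], [0, 0, 0], 0],
])

```text
clock: 16.18
tool_pos: [0.578, -0.1907, 0.0556]
eef_rot: [-0.705, 0.033, 0.708, 0.035]
contact_force: [-2.9, -3.1, 0.9]
opening: -0.002
```

Call:
drive_tool([
  [[0, 0, 0], [0, -0.1, 0], 0],
  [[0, 0, 0], [0, 0, 0], 0],
])

```text
clock: 16.35
tool_pos: [0.578, -0.1896, 0.0556]
eef_rot: [-0.705, 0.033, 0.708, 0.035]
contact_force: [-3.5, -4.5, 0.3]
opening: 0.004
```

```bash
python3 -c "
from meas import *
s=snap('side');pickle.dump(s,open('side8.pkl','wb'));save(s,'side8.png',(270,165,390,255),6)
"
```

```text
(no output)
```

View pics/side8.png

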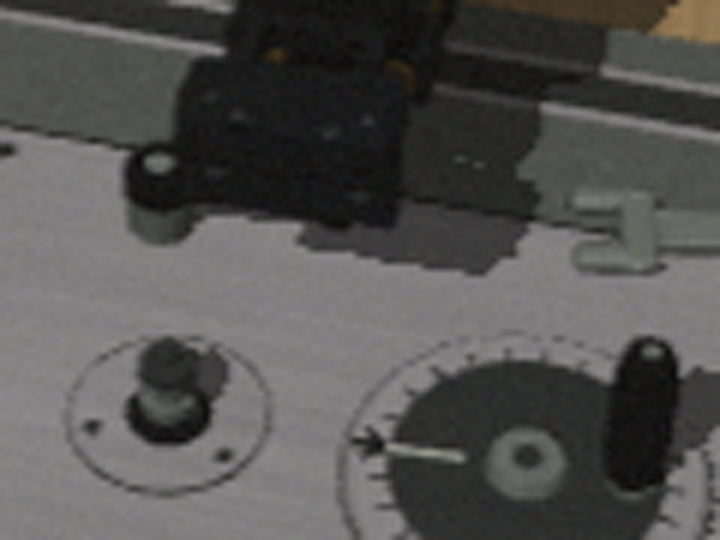

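The side view (10th picture) shows the lever nearly along the plate's -x, with the ball hidden behind the gripper; no stop has been felt yet. I creep on.

Call:
drive_tool([
  [[0, 0, 0], [0, -0.1, 0], 0],
  [[0, 0, 0], [0, -0.1, 0], 0],
  [[0, 0, 0], [0, 0, 0], 0],
])

```text
clock: 16.65
tool_pos: [0.5781, -0.1894, 0.0557]
eef_rot: [-0.705, 0.034, 0.708, 0.035]
contact_force: [-3.6, -5.7, -0.9]
opening: 0.007
```

Call:
drive_tool([
  [[0, 0, 0], [0, -0.1, 0], 0],
  [[0, 0, 0], [0, 0, 0], 0],
])

```text
clock: 16.82
tool_pos: [0.5781, -0.1893, 0.0558]
eef_rot: [-0.705, 0.035, 0.707, 0.034]
contact_force: [-3.4, -7.6, -1.9]
opening: 0.005
```

Call:
drive_tool([
  [[0, 0, 0], [0, -0.1, 0], 0],
  [[0, 0, 0], [0, 0, 0], 0],
])

```text
clock: 16.98
tool_pos: [0.5781, -0.1892, 0.0559]
eef_rot: [-0.705, 0.035, 0.707, 0.034]
contact_force: [-3.1, -7.8, -1.1]
opening: 0.005
```

The TCP has stopped while the force rises: the stop is reached. I press slightly more, then retreat.

Call:
drive_tool([
  [[0, 0, 0], [0, -0.1, 0], 0],
  [[0, 0, 0], [0, -0.1, 0], 0],
  [[0, 0, 0], [0, -0.1, 0], 0],
  [[0, 0, 0], [0, 0, 0], 0],
  [[0, 0, 0], [0, 0, 0], 0],
])

```text
clock: 17.4
tool_pos: [0.5781, -0.189, 0.056]
eef_rot: [-0.705, 0.037, 0.707, 0.033]
contact_force: [-3.4, -12.9, -3.2]
opening: 0.008
```

Call:
drive_tool([
  [[0, 0, 0], [0, 1, 0], 0],
  [[0, 0, 0], [0, 1.5, 0], 0],
  [[0, 0, 0], [0, 2, 0], 0],
  [[0, 0, 0], [-3, 0, 0], 0],
  [[0, 0, 0], [-3, 0, 0], 0],
  [[0, 0, 0], [-3, 0, 0], 0],
  [[0, 0, 0], [-3, 0, 0], 0],
  [[0, 0, 0], [0, 3, 0], 0],
  [[0, 0, 0], [0, 3, 0], 0],
  [[0, 0, 0], [0, 0, 0], 0],
  [[0, 0, 0], [0, 0, 0], 0],
])

```text
clock: 18.32
tool_pos: [0.5694, -0.2895, 0.1758]
eef_rot: [-0.706, 0.033, 0.707, 0.036]
contact_force: [0.7, 1.0, 0.4]
opening: 0.004
```

```bash
python3 -c "
from meas import *
print(r.get_state()['tool_pos'],r.get_state()['contact_force'])
s=snap('side');pickle.dump(s,open('side9.pkl','wb'));save(s,'side9.png',(275,165,395,255),6)
"
```

```text
[ 0.5694104  -0.28945359  0.17582042] [0.70013696 0.98260812 0.35661148]
```

View pics/side9.png

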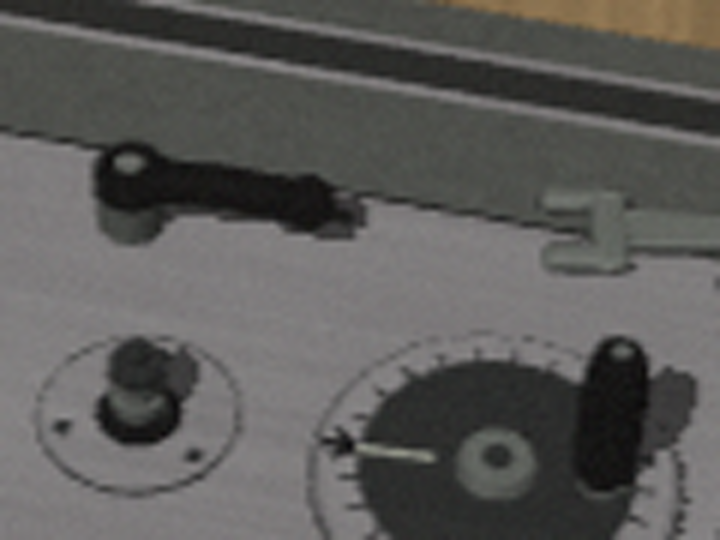

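```bash
python3 -c "
from meas import *
s=pickle.load(open('side9.pkl','rb'));q=lambda u,v,z:onz(s,u/6+275,v/6+165,z)
b=q(318,202,.054);h=q(128,162,.058);print('lever',180-ang(b,h),180-ang(b,pv),np.linalg.norm((b-h)[:2]))
m(s,(359,450),(356,448),(495,458),(275,165))
"
```

```text
lever 0.9762686617390841 357.61575049180726 0.06756776070832919
crank -4.44947565724052 ring -3.6073507630654116 r [np.float64(0.044), np.float64(0.045)] axis [ 0.50375817 -0.07007943] gap mm 1.2657543549481225
```

Lever at about 0–1° (home), index about 1 mm from the arrow, ring unchanged. I hand in.

```bash
python3 -c "
from plant import r
print(r.finish_job())"
```

```text
the job is handed in; nothing more can be done
None
```

I pushed the crank handle clockwise about 120° with the closed fingertips until the index line met the arrow-headed line. I then pushed the clamp lever to its stop, backed the tool clear and handed the job in. No verdict was reported.

**Last checks (side camera):**
- **Crank:** the index end was about 1.3 mm from the arrow tip (crank −4.4°, ring −3.6°), inside the 3.5 mm limit. It had not moved when I looked again after swinging the lever.
- **Ring:** in the side pictures the arrow stayed at the same pixels throughout. The absolute readings ranged from −2.9° to −5.0° between pictures, which I put down to the measuring.
- **Lever:** it read 1.0° measured from its hub in the picture, and −2.4° using the pivot I had worked out from the top camera. Both are inside the 0.08 rad (4.6°) limit. I also felt the stop: the tool stopped advancing while the push rose to about 13 N.
- **Forces and clearance:** the highest push I read was about 13 N, against the 35 N limit. At hand-in the tool was clear of everything.
- **Loose things:** I did not measure these again. The spanner and push block were clear of the tool in the pictures, and I felt no contact with anything else.

**One mistake on the way:** I turned the wrong way at the start. That sent the arm on a detour at height to the edge of its reach, costing about 3 s. It touched nothing, and about 18 s of the 54 s had passed when I handed in.

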